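Load the nuts into the parts-cleaning box and bolt it shut

ROBOT

A 6-joint arm with a two-finger parallel gripper is mounted at the origin on the work surface. World frame = base frame: x ahead of the robot, y to its left, z up, the work surface at z = 0. Lengths are in m, angles in rad, forces in N, time in s.
With the tool pointing down it reaches from about 0.25 to 0.775 m from the base axis. Payload 4 kg.
Tool frame: the origin (TCP) lies at the very end of the fingers, on their centre line; the grasp point (between the pads) lies 19 mm behind it (robot.hold_point_z is the distance from the TCP to the grasp point, in m); z points along the fingers, y is the line along which they close (so a half turn about z gives the same grasp; the last joint's range is limited). The gripper opens to 94 mm and grips with 3 to 60 N. Pads are 16 mm wide; open, the fingers measure 119 mm over their backs; the gripper's body (75 mm by 177 mm) begins 78 mm behind the grasp point.
Start: joints at [-0.103, 0.087, 1.371, -0, 1.684, -0.103], TCP at [0.55, -0, 0.206] pointing down, gripper open.
Joint ranges: [-3.1, 3.1], [-0.76, 2.03], [0.27, 2.55], [-1.08, 4.22], [0.17, 2.65], [-2.57, 2.57]. Speed limits (rad/s): [2.79, 2.79, 3.14, 3.14, 3.14, 3.14].

INTERFACE

Orientations are given as [roll, pitch, yaw] about the fixed x, y, z axes, in that order (R = Rz(yaw) Ry(pitch) Rx(roll)).
In Python, from bench import robot gives the robot as it stands.
- The arm moves only by the tool carry_out, never from a script. Its argument "steps" is a list of rows, each a list of 3 entries, a list of its own where there are three numbers: the shift along the tool's x, y, z in m, then the turn about the tool's z in units of 10 degrees (1.0 is 10 degrees), then the closure, from -1 (fully open) to 1 (shut). In form: [[[tx, ty, tz], roll, jaw], ...]. A call has 1 to 10 rows; each row is the pose to reach, as a shift and turn from the pose commanded when the call began, along the tool's axes at that moment; what a row does not reach only later rows make up. A row lasts 1/8 s, in which the tool goes at most 62.5 mm and 10.7 degrees, less where a joint would pass 70% of its speed; a pose out of reach is approached as far as the arm can. A call with a gripper value outside its range is refused whole. The fingers move at their own pace and stop on an object; the grip force is fixed at half the most. Time passes only in rows, so rows that repeat a pose let the fingers close. It gives the time, the measured TCP pose, the force, the opening and the grip force at its end, in the units of the state.
- robot.get_obs(): the state, without advancing time (a new reading comes with each control period).
- robot.snapshot(name): name is "scene" or "side" or "wrist"; returns a dict with "image" (420x560x3 uint8, red, green, blue), "z_map" (420x560 float32, m along the optical axis (not along the pixel's ray), 0 where there is no reading), "mtx" (3x3 intrinsics, pixels), "D" ([k1, k2, p1, p2, k3] as OpenCV has them; the pictures are not rectified), "R" (3x3) and "t" (3): a world point X has camera coordinates R X + t. Camera axes: x right, y down, z forward; pixel columns grow to the right and rows downward; lengths in m; the calibration is good to about 2 mm. A picture is of the moment at which its call begins.
- robot.close_job(): hands the job in; it is judged then, once.
The state is a dict: "time": time; "joint_positions": joint angles; "qvel": joint speeds; "joint_torque": joint torques, N m; "tool_pos": TCP position; "ee_rot": TCP orientation; "wrist_force": force on the tool from outside, world axes, zero at the start; "wrist_torque": the same for the moment, N m; "width": finger opening in m; "finger_force": force on a finger pad.
Only numpy, scipy, OpenCV 4.12 (cv2) and the standard library are available. Lean on these libraries where they do the work, as an engineer would, in place of code of your own. Each camera call takes 0.05 s, during which the arm holds its last target. There are 200 camera calls.

TASK

Pick up the scoop tray by its orange handle and tip it over the green cleaning box so that all three nuts slide off into it, without touching the nuts with the gripper; then set the empty tray back down upright in the middle of the black mat. Then shut the box's lid, and only once it is down turn both black bolt knobs clockwise to their end stops. Leave everything else on the bench alone.

Things in the scene. Friction and masses are not known exactly. Their poses are not given: they have to be found in the camera images.
- tray: Loose aluminium scoop tray, 170 mm long (its x) by 100 mm wide (y), 0.28 kg, floor 4 mm thick. Origin: centre of its underside; x points to the open front edge, z up. A cross wall at x = -12 mm (36 mm tall) and 30 mm tall side walls enclose the loading half, x = -12 to +85 mm; behind it stands an orange handle. Starts on the black mat, front pointing roughly away from the robot.
- tray_grip (a point): Grip point in the tray's orange handle: an upright flat fin in the tray's x-z plane, 60 mm long (x), 14 mm thick (y), its top 82 mm above the tray's underside, 43 mm of free space on each side. This point: x = -48 mm, y = 0, 60 mm above the underside (22 mm below the fin's top); axes as the tray's.
- tray_lip (a point): Middle of the tray's open front edge (no wall), on top of the floor: 85 mm ahead of the tray's origin, 4 mm above its underside; axes as the tray's. The nuts begin to slide off over it when the tray is tipped front-down by 26 to 36 degrees; 50 degrees or more clears it.
- mat: Black rubber mat, 280 x 240 x 3 mm, fixed to the bench (may be left or right of the robot); origin at the centre of its underside.
- nut1: Rusty copper-coloured hex nut, 30 mm across flats, 16 mm thick, about 60 g, with a look-only bore; starts lying flat in the loading half of the tray. Origin at its centre.
- nut2: Dark grey hex nut, 30 mm across flats, 16 mm thick, about 60 g, with a look-only bore; starts lying flat in the loading half of the tray. Origin at its centre.
- nut3: Rust-brown square nut, 28 mm wide, 16 mm thick, about 60 g, with a look-only bore; starts lying flat in the loading half of the tray. Origin at its centre.
- tub: Green open-topped parts-cleaning box, fixed to the bench left or right of the robot (the other side from the mat), outside 170 mm (x) by 220 mm (y) by 85 mm tall, walls and floor 5 mm. Origin: centre of its underside, z up, x roughly away from the robot; the lid's hinge runs along its far (+x) rim; +y is its left as the robot sees it.
- lid (a joint): Lid angle, rad: 0 = shut flat on the box, 1.85 = fully open (leaning back away from the robot); starts standing open. Stiff, damped hinge: it stays where left when upright or leaning back; pushed towards the robot to below about 1.1 it sinks shut by its own weight within about 2 s. Aluminium plate 170 x 220 x 8 mm, 0.35 kg.
- lid_hinge (a point): Point on the lid's hinge axis, at the middle of the box's far rim (85 mm along the box's +x, 85.5 mm above the bench).
- lid_tab (a point): Free end of the lid's yellow tab (the tab sticks out 35 mm beyond the lid's free edge, 44 mm wide along y, 10 mm thick), 205 mm from the hinge; with the lid open it points up.
- knob_left (a joint): Turn of the captive bolt knob at the lid's +y side, rad: grows clockwise seen from above, end stop (tight) at 1.3; starts slack at 0 to 0.2. Friction 0.05 N m, stays where left.
- knob_right (a joint): The same for the knob at the lid's -y side.
- knob_left_grip (a point): Grip point of the left black knob, on its axis, 37 mm above the lid's upper face: an upright bar 42 mm long (point's x), 14 mm thick (y), its top 7 mm above this point, on a disc 44 mm across whose top is 23 mm below it. The point turns with the knob; z = knob axis (up when the lid is shut). The axes are 115 mm from the hinge, 72 mm either side of the lid's middle; they ride on the lid.
- knob_right_grip (a point): The same for the right black knob.
- cup_brush: Bystander, leave alone: red and steel wire cup brush, 60 mm across, 52 mm tall; origin under its centre
- offcut: Bystander, leave alone: pale wooden block 100 x 45 x 40 mm; origin under its centre
- grinder: Bystander, leave alone: green angle grinder, lying, about 260 mm long, 70 mm tall; origin under its middle
- ear_muffs: Bystander, leave alone: orange and black ear defenders, lying, about 150 mm, 76 mm tall; origin between the cups, on the table
- hammer: Bystander, leave alone: hammer with wooden handle, 260 mm; origin under its middle
- spanner: Bystander, leave alone: steel spanner, 180 mm; origin under its middle
- primer: Bystander, leave alone: red tin, 72 mm across, 110 mm tall; origin under its centre

How it is judged:
On the way, in this order (a step that is already met when the one before it is completed fails the run):
1. the tray has been lifted off the mat with the nuts in it (height (world z) of tray above 0.06 m and distance between each of nut1, nut2, nut3 and tray below 0.11 m), for 0.1 s.
2. all three nuts lie in the box (x of nut1 in the frame of tub between -0.08 and 0.08 m and y of nut1 in the frame of tub between -0.105 and 0.105 m and z of nut1 in the frame of tub between 0 and 0.06 m and x of nut2 in the frame of tub between -0.08 and 0.08 m and y of nut2 in the frame of tub between -0.105 and 0.105 m and z of nut2 in the frame of tub between 0 and 0.06 m and x of nut3 in the frame of tub between -0.08 and 0.08 m and y of nut3 in the frame of tub between -0.105 and 0.105 m and z of nut3 in the frame of tub between 0 and 0.06 m), for 0.2 s.
3. the empty tray stands upright on the mat, let go (horizontal distance between tray and mat below 0.06 m and angle between tray's own z axis and vertical below 0.08 rad and height (world z) of tray below 0.012 m and linear speed of tray below 0.02 m/s and contact force between the fingers and tray below 0.1 N), for 0.2 s.
4. the lid is shut (all of step 2 and value of joint lid below 0.04 rad), for 0.2 s.
5. both knobs are turned to their end stops (value of joint each of knob_left, knob_right above 1.2 rad and value of joint lid below 0.04 rad), for 0.2 s.
At the end, for the whole second after the job is handed in: All nuts inside the box, below 60 mm; tray released, still, upright (under 0.08 rad), its underside within 12 mm of the bench top and its centre within 60 mm of the mat's; lid shut (under 0.04 rad); both knobs over 1.2 rad (all of step 2 and all of step 3 and all of step 5); the robot touches nothing.
It fails at once if the fingers touch a nut (contact force between the fingers and nut1 above 0.3 N or contact force between the fingers and nut2 above 0.3 N or contact force between the fingers and nut3 above 0.3 N).
It fails at once if a knob is turned (over 0.4 rad) while the lid is not down (over 0.1 rad) (value of joint lid above 0.1 rad and value of joint any of knob_left, knob_right above 0.4 rad).
It fails at once if a bystander is moved by more than 30 mm (distance of any of cup_brush, offcut, grinder, ear_muffs, hammer, spanner, primer from where it was at the start of the episode above 0.03 m).
It also fails if it takes over 72 s, if anything falls off the work surface, if the arm or the gripper's body presses on something with over 40 N, if the wrist force passes 120 N, or if a joint passes its speed limit or range.

## Working session

There is one attempt and no reset: what is moved stays moved. The work goes in short steps, Python scripts to look and compute and a tool call to move; the robot and the scene stay as the last step left them, time stands still between calls to the robot, and variables do not carry over. Pictures are saved under pics/ and viewed, at most 10 in all, crops included, and the job is handed in when it is done.

Besides the shell and the picture viewer there is one more tool, called after "Call:" as name([rows], argument=value, ...), one row to a line, values as JSON. carry_out: Moves the arm, as the interface text tells. Its arguments: {"type":"object","properties":{"steps":{"type":"array","items":{"type":"array"}}},"required":["steps"]}

```bash
mkdir -p pics
cat > h.py <<'E'
import numpy as np, cv2, sys
from bench import robot
from scipy.spatial.transform import Rotation as Ro
def snap(n,f=None):
    s=robot.snapshot(n)
    if f: cv2.imwrite('pics/'+f,s['image'][:,:,::-1])
    return s
def cloud(s):
    v,u=np.mgrid[0:420,0:560]; p=np.stack([u.ravel(),v.ravel()],1).astype(np.float64)
    n=cv2.undistortPoints(p[:,None],s['mtx'],s['D'])[:,0]
    z=s['z_map'].ravel().astype(float)
    X=np.c_[n*z[:,None],z]
    W=(X-s['t'])@s['R']; W[z<=0]=np.nan
    return W.reshape(420,560,3)
E
python3 - <<'E'
from h import *
for n in ('scene','side'):
    s=snap(n,n+'0.png'); np.save(n+'0.npy',cloud(s)); np.save(n+'0i.npy',s['image'])
print(robot.get_obs())
E
```

```text
{'time': 0.1, 'joint_positions': array([-1.03108634e-01,  8.78833731e-02,  1.37206418e+00, -2.54664402e-05,
        1.68361203e+00, -1.03101904e-01]), 'qvel': array([-4.83925527e-05, -3.13665302e-03, -4.06546034e-03, -7.75643764e-04,
        2.47983752e-04,  1.05249109e-03]), 'joint_torque': array([ 2.25695316e-03, -3.41256917e+01, -3.03301656e+01,  7.19034858e-02,
        3.05556308e-02, -9.49158243e-05]), 'tool_pos': array([5.49513083e-01, 3.20959145e-05, 2.04439739e-01]), 'ee_rot': array([-3.13963357e+00, -1.77258782e-04,  1.57078658e+00]), 'wrist_force': array([ 0.11083108, -0.34026485,  0.19459891]), 'wrist_torque': array([-0.0200265 ,  0.01206687, -0.01808848]), 'finger_force': 0.0, 'width': 0.09423443268331852}
```

View pics/scene0.png

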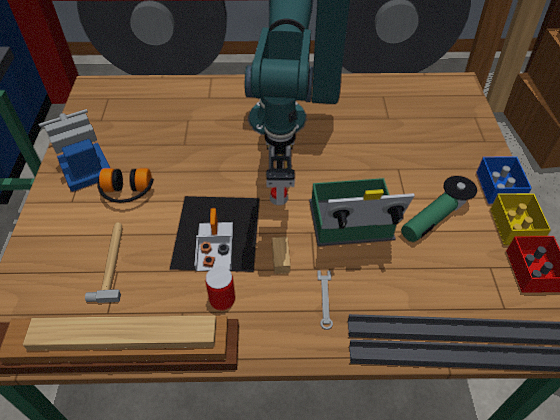

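View pics/side0.png

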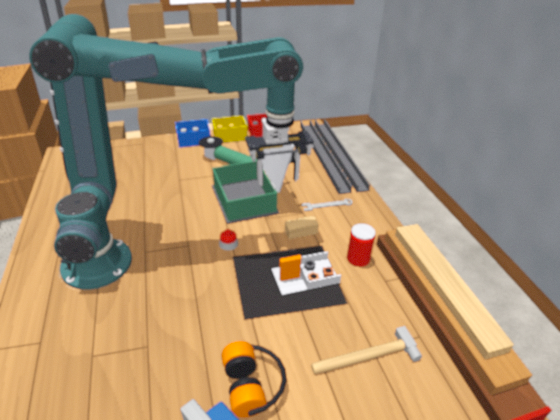

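The scene view faces the robot. The mat and tray (centre about (213,240)) are on the robot's right, and the box with its open lid (about (355,210)) is on its left. The lid tab is at about (375,193), with the knobs on the lid's far side at (341,218) and (396,213). The side view agrees.

The tool can only turn about its vertical axis, so tipping the tray will need contact with something. I'll press its tail on the open lid's tab so it pivots in the grip. Next I'll measure.

```bash
python3 - <<'E'
from h import *
W=np.load('scene0.npy'); I=np.load('scene0i.npy'); hsv=cv2.cvtColor(I,cv2.COLOR_RGB2HSV)
H,S,V=[hsv[...,i].astype(int) for i in range(3)]
def box(u0,v0,u1,v1):
    m=np.zeros((420,560),bool); m[v0:v1,u0:u1]=1; return m
def st(n,m):
    P=W[m]; P=P[~np.isnan(P[:,0])]; r=cv2.minAreaRect(P[:,:2].astype(np.float32)*1000)
    print(n,len(P),np.percentile(P,[2,50,98],axis=0).round(3).tolist(),r)
fin=box(205,200,222,240)&(H<20)&(S>180)&(V>120); st('fin',fin)
P=W[fin]; P=P[P[:,2]>.07]; d=np.linalg.svd(P[:,:2]-P[:,:2].mean(0))[2][0]; print(np.degrees(np.arctan2(d[1],d[0])),P.mean(0))
st('mat',box(165,190,265,275)&(V<45)&(W[...,2]<.015))
st('tray',box(185,215,240,272)&(S<60)&(V>120)&(W[...,2]<.06))
st('tubgreen',box(305,170,415,250)&(H>50)&(H<90)&(S>100)&(W[...,2]>.07)&(W[...,2]<.1))
st('tubfront',box(305,170,415,250)&(H>50)&(H<90)&(S>100)&(W[...,2]<.095))
st('tab',box(355,182,392,204)&(H>20)&(H<35)&(S>150))
lid=box(320,190,415,240)&(S<50)&(V>100)&(W[...,2]>.1); st('lid',lid)
P=W[lid]; c=P.mean(0); n=np.linalg.svd(P-c)[2][2]; print('lidnormal',n,c)
st('primer',box(205,262,238,310)&(H<8)&(S>180))
# side view
W=np.load('side0.npy'); I=np.load('side0i.npy'); hsv=cv2.cvtColor(I,cv2.COLOR_RGB2HSV)
H,S,V=[hsv[...,i].astype(int) for i in range(3)]
st('fin2',box(275,250,305,285)&(H<20)&(S>180)&(V>120))
st('tub2',box(205,160,285,225)&(H>50)&(H<90)&(S>100)&(W[...,2]>.078)&(W[...,2]<.095))
E
python3 - <<'E'
import cv2
im=cv2.imread('pics/scene0.png')[165:285,165:425]
cv2.imwrite('pics/c0.png',cv2.resize(im,None,fx=3,fy=3,interpolation=cv2.INTER_CUBIC))
E
```

```text
fin 87 [[0.443, -0.216, -0.003], [0.534, -0.194, 0.083], [0.569, -0.187, 0.087]] ((505.66400146484375, -200.74868774414062), (132.1558837890625, 20.020511627197266), 12.332613945007324)
2.3176282113356423 [ 0.54181092 -0.1928991   0.08337069]
mat 3882 [[0.4, -0.305, -0.004], [0.514, -0.174, 0.001], [0.666, -0.075, 0.007]] ((531.5916748046875, -190.50270080566406), (237.54525756835938, 284.0877685546875), 87.37952423095703)
tray 994 [[0.503, -0.245, 0.0], [0.602, -0.188, 0.006], [0.671, -0.143, 0.037]] ((586.4120483398438, -195.76425170898438), (180.4471435546875, 107.64846801757812), 1.9378224611282349)
tubgreen 371 [[0.401, 0.103, 0.07], [0.415, 0.19, 0.079], [0.575, 0.318, 0.086]] ((491.28924560546875, 214.58877563476562), (175.63919067382812, 217.03074645996094), 4.237814903259277)
tubfront 2189 [[0.402, 0.104, 0.011], [0.533, 0.214, 0.049], [0.585, 0.382, 0.084]] ((500.8100280761719, 247.92782592773438), (201.27902221679688, 286.4978332519531), 3.0532827377319336)
tab 171 [[0.403, 0.207, 0.032], [0.633, 0.23, 0.272], [0.639, 0.309, 0.283]] ((520.4884033203125, 257.9048767089844),
[... 169 characters left out ...]
38232422), (17.221481323242188, 216.1463165283203), 3.7581357955932617)
lidnormal [-0.97917261 -0.08322847  0.18518645] [0.62316007 0.22542215 0.24522968]
primer 413 [[0.771, -0.191, 0.009], [0.795, -0.154, 0.066], [0.801, -0.126, 0.103]] ((736.62744140625, -183.65179443359375), (149.63690185546875, 66.57621002197266), 36.734230041503906)
fin2 413 [[0.509, -0.203, 0.0], [0.537, -0.2, 0.051], [0.572, -0.103, 0.085]] ((548.8726196289062, -151.1775360107422), (127.28983306884766, 61.066104888916016), 70.31575775146484)
tub2 107 [[0.4, 0.1, 0.078], [0.483, 0.224, 0.082], [0.573, 0.33, 0.085]] ((482.73516845703125, 215.79962158203125), (164.52525329589844, 229.66175842285156), 6.2512311935424805)
```

View pics/c0.png

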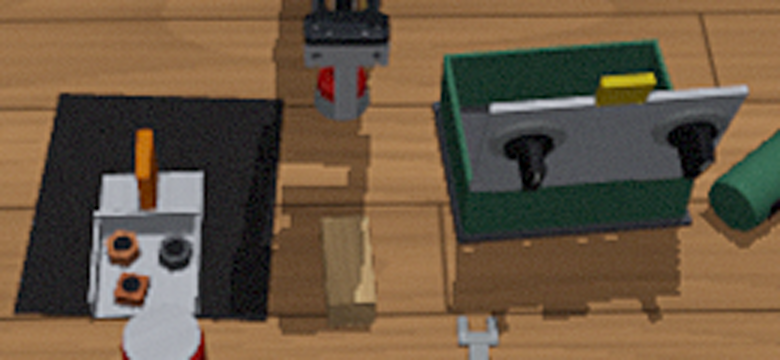

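Enlarged, the view shows the fin at about crop (147,170), the copper, grey and square nuts at (122,247), (176,252) and (131,289), and the tab at (626,88).

| Item | Position (m) | Yaw |
|---|---|---|
| Tray | (0.587, -0.194) | about 2° |
| Mat | (0.532, -0.190) | – |
| Box | (0.488, 0.217) | about 4° |
| Tab end | (0.635, 0.229, 0.283) | – |

The lid is close to its open stop. Moving above the fin now.

Call:
carry_out([
  [[-0.03,0.001,0.01],1.0,-1],
  [[-0.06,0.002,0.02],2.0,-1],
  [[-0.09,0.003,0.03],3.0,-1],
  [[-0.12,0.004,0.04],4.0,-1],
  [[-0.15,0.005,0.05],5.0,-1],
  [[-0.18,0.005,0.06],6.0,-1],
  [[-0.194,0.005,0.06],7.0,-1],
  [[-0.194,0.005,0.06],8.0,-1],
  [[-0.194,0.005,0.06],8.8,-1],
  [[-0.194,0.005,0.06],8.8,-1],
])

```text
time: 1.35
tool_pos: [0.5547, -0.194, 0.1448]
ee_rot: [-3.141, 0.001, 0.036]
wrist_force: [-0.7, -0.6, -0.1]
width: 0.0939
finger_force: 0.0
```

Run:
```python
from h import *
s=snap('wrist','w1.png'); W=cloud(s); I=s['image']; hsv=cv2.cvtColor(I,cv2.COLOR_RGB2HSV)
H,S,V=[hsv[...,i].astype(int) for i in range(3)]
m=(H<22)&(S>150)&(V>80)&(W[...,2]>.075)&(W[...,2]<.095)
P=W[m]; print(len(P)); print(np.percentile(P,[2,50,98],axis=0).round(4), cv2.minAreaRect((P[:,:2]*1000).astype(np.float32)))
o=robot.get_obs(); print(o['tool_pos'],o['ee_rot'],o['joint_positions'])
```

```text
1403
[[ 0.5094 -0.1973  0.0816]
 [ 0.5362 -0.1903  0.084 ]
 [ 0.5638 -0.184   0.0854]] ((536.6141967773438, -190.55357360839844), (57.62545394897461, 13.795811653137207), 1.4973220825195312)
[ 0.55475965 -0.19389437  0.14496402] [-3.14112692e+00  8.39649676e-04  3.72975458e-02] [-4.32722160e-01  1.90265371e-01  1.37492889e+00  3.49490607e-05
  1.57735792e+00  1.10077703e+00]
```

View pics/w1.png

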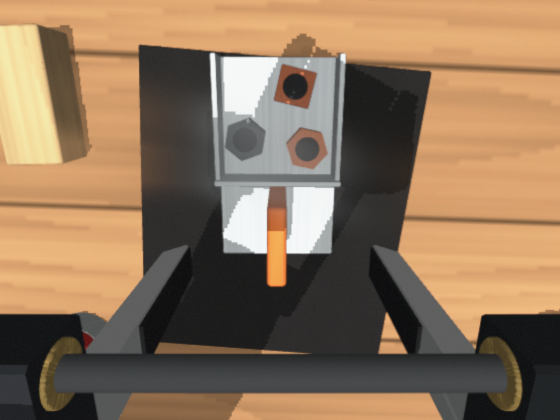

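The wrist view shows the fin at about (277,240), nearly centred between the fingers, with all the nuts ahead of the cross wall. I'll descend, grip and lift a little to see whether the tray droops.

Call:
carry_out([
  [[-0.002,-0.003,0.04],0,-1],
  [[-0.002,-0.003,0.08],0,-1],
  [[-0.002,-0.003,0.099],0,-1],
  [[-0.002,-0.003,0.099],0,-1],
  [[-0.002,-0.003,0.099],0,1],
  [[-0.002,-0.003,0.099],0,1],
  [[-0.002,-0.003,0.099],0,1],
  [[-0.002,-0.003,0.099],0,1],
  [[-0.002,-0.003,0.099],0,1],
])

```text
time: 2.52
tool_pos: [0.553, -0.1911, 0.0467]
ee_rot: [3.141, -0.0, 0.035]
wrist_force: [0.2, 0.1, -1.1]
width: 0.0474
finger_force: 0.0
```

Call:
carry_out([
  [[0,0,-0.01],0,1],
  [[0,0,-0.02],0,1],
  [[0,0,-0.03],0,1],
  [[0,0,-0.03],0,1],
  [[0,0,-0.03],0,1],
])

```text
time: 3.15
tool_pos: [0.5541, -0.1915, 0.0793]
ee_rot: [3.14, -0.004, 0.035]
wrist_force: [-0.4, 1.4, 8.0]
width: 0.0134
finger_force: 30.0
```

```bash
cat >> h.py <<'E'
def tilt(name='scene',png=None):
    """print tray-coloured (bright grey) points near the tool"""
    s=snap(name,png); W=cloud(s); o=robot.get_obs(); c=o['tool_pos']
    hsv=cv2.cvtColor(s['image'],cv2.COLOR_RGB2HSV).astype(int)
    d=W-c; m=(hsv[...,1]<60)&(hsv[...,2]>100)&(np.hypot(d[...,0],d[...,1])<.16)&(d[...,2]<.03)&(W[...,2]>.008)
    return s,W,m,o
E
python3 - <<'E'
from h import *
s,W,m,o=tilt('side','s2.png'); print(o['tool_pos'],o['width'],o['finger_force'],o['wrist_force'],o['wrist_torque'])
E
```

```text
[ 0.55409686 -0.1915799   0.07933053] 0.013595965818882842 30.002134144306183 [-1.26250895  0.15853092  8.61706249] [ 0.20712129  0.36633104 -0.04561369]
```

View pics/s2.png

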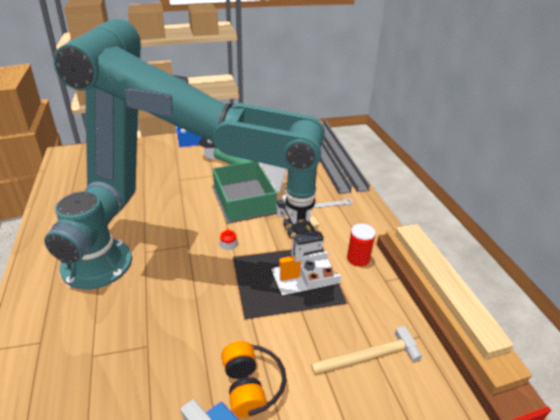

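The lift began before the fingers had finished closing (8 or so rows needed), so they only caught the fin's top and the tray stayed on the mat. I'll reopen, go down again and give them enough time.

Call:
carry_out([
  [[0,0,0],0,-0.4],
  [[0,0,0],0,-0.4],
  [[0,0,0],0,-0.4],
  [[0,0,0],0,-0.4],
  [[0,0,0],0,-0.4],
  [[0,0,0.015],0,-0.4],
  [[0,0,0.03],0,-0.4],
  [[0,0,0.03],0,-0.4],
])

```text
time: 4.2
tool_pos: [0.5511, -0.1903, 0.0436]
ee_rot: [-3.139, 0.005, 0.035]
wrist_force: [0.1, -0.1, -0.3]
width: 0.0656
finger_force: 0.0
```

Call:
carry_out([
  [[0,0,0],0,1],
  [[0,0,0],0,1],
  [[0,0,0],0,1],
  [[0,0,0],0,1],
  [[0,0,0],0,1],
  [[0,0,0],0,1],
  [[0,0,0],0,1],
  [[0,0,0],0,1],
  [[0,0,0],0,1],
])

```text
time: 5.32
tool_pos: [0.5529, -0.1913, 0.0466]
ee_rot: [3.141, -0.0, 0.035]
wrist_force: [-0.2, -1.3, 0.9]
width: 0.0139
finger_force: 30.0
```

Call:
carry_out([
  [[0,0,-0.01],0,1],
  [[0,0,-0.02],0,1],
  [[0,0,-0.03],0,1],
  [[0,0,-0.03],0,1],
])

```text
time: 5.82
tool_pos: [0.5538, -0.1914, 0.078]
ee_rot: [3.14, -0.003, 0.035]
wrist_force: [0.2, 0.4, -4.1]
width: 0.0139
finger_force: 30.0
```

Run:
```python
from h import *
s=snap('side'); im=s['image'][:,:,::-1][200:330,220:380]
W=cloud(s)
cv2.imwrite('pics/s3.png',cv2.resize(im,None,fx=4,fy=4,interpolation=cv2.INTER_CUBIC))
o=robot.get_obs(); print(o['tool_pos'],o['wrist_force'],o['wrist_torque'],o['joint_positions'])
```

```text
[ 0.55330865 -0.19119517  0.07724647] [ 0.14253089  0.723812   -4.31069863] [0.05194251 0.25313658 0.03289604] [-4.29583777e-01  2.22265903e-01  1.47445525e+00  7.43065166e-05
  1.44346609e+00  1.10621899e+00]
```

View pics/s3.png

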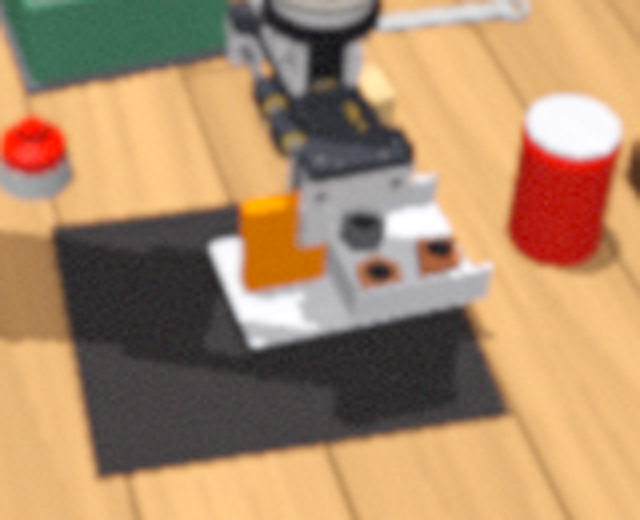

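The tray is lifted and level, with its full weight (4.3 N) on the tool, the fin at (270,240) and the nuts in place. Next I'll raise it and turn it half round so that its front will face the robot over the box.

Call:
carry_out([
  [[0,0,-0.02],0,1],
  [[0,0,-0.05],-0.5,1],
  [[0,0,-0.085],-1.5,1],
  [[0,0,-0.12],-2.5,1],
  [[0,0,-0.155],-3.5,1],
  [[0,0,-0.19],-4.5,1],
  [[0,0,-0.225],-5.5,1],
  [[0,0,-0.26],-6.5,1],
  [[0,0,-0.28],-7.5,1],
  [[0,0,-0.29],-8.5,1],
])

```text
time: 7.12
tool_pos: [0.5532, -0.1912, 0.368]
ee_rot: [3.139, 0.001, 1.524]
wrist_force: [0.4, 0.4, -4.0]
width: 0.0142
finger_force: 30.0
```

Call:
carry_out([
  [[0.01,0,0],-0.9,1],
  [[0.035,0,0],-1.9,1],
  [[0.07,0,0],-2.9,1],
  [[0.105,0,0],-3.9,1],
  [[0.14,0,0],-4.9,1],
  [[0.175,0,0],-5.9,1],
  [[0.21,0,0],-6.9,1],
  [[0.24,0,0],-7.9,1],
  [[0.26,0,0],-8.9,1],
  [[0.27,0,0],-9.7,1],
])

```text
time: 8.38
tool_pos: [0.5671, 0.0799, 0.366]
ee_rot: [3.141, -0.0, -3.065]
wrist_force: [0.8, -0.4, -4.2]
width: 0.0139
finger_force: 30.0
```

Run:
```python
from h import *
for n in ('scene','wrist'):
    s=snap(n,n+'4.png'); W=cloud(s)
    hsv=cv2.cvtColor(s['image'],cv2.COLOR_RGB2HSV).astype(int)
    m=(hsv[...,0]>20)&(hsv[...,0]<35)&(hsv[...,1]>140)&(W[...,2]>.24)&(W[...,2]<.3)&(W[...,1]>.15)&(W[...,0]<.75)
    P=W[m]; print(n,len(P))
    if len(P)>5: print(np.percentile(P,[3,50,97],axis=0).round(4).tolist())
    q=(hsv[...,1]<60)&(hsv[...,2]>90)&(W[...,2]>.2)&(W[...,2]<.262)&(W[...,0]>.58)&(W[...,1]>.08)
    P=W[q]; print(len(P))
    if len(P)>20:
        print(np.percentile(P,[3,50,97],axis=0).round(4).tolist()); t=P[P[:,2]>.243]; print(len(t),np.polyfit(t[:,1],t[:,0],1))
o=robot.get_obs(); print(o['tool_pos'],o['ee_rot'],o['joint_positions'])
```

```text
scene 155
[[0.6285, 0.2073, 0.2505], [0.6332, 0.227, 0.274], [0.6391, 0.2483, 0.2826]]
288
[[0.6117, 0.1256, 0.2134], [0.6235, 0.2213, 0.2446], [0.633, 0.3317, 0.2495]]
173 [-0.08396451  0.64236601]
wrist 1978
[[0.6159, 0.2096, 0.2507], [0.6222, 0.2293, 0.2711], [0.6321, 0.2506, 0.282]]
7273
[[0.5974, 0.1639, 0.202], [0.609, 0.2504, 0.23], [0.6228, 0.332, 0.2482]]
1744 [-0.08403986  0.63648426]
[0.56709027 0.07971963 0.36600382] [ 3.14118684e+00 -2.66459738e-04 -3.07002221e+00] [ 4.04193919e-02  1.67244725e-01  9.64505767e-01  4.39007967e-04
  2.01012109e+00 -1.60176065e+00]
```

View pics/scene4.png

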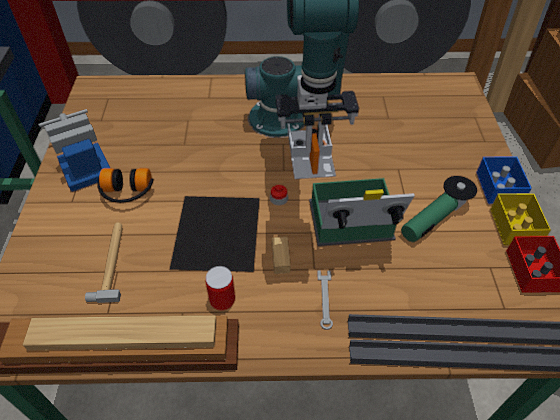

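The tray is level and turned with its front towards the robot; the tab is unchanged (top near edge about (0.628, 0.229, 0.283)). Next I'll slide sideways so that the tail overlaps the tab, then lower until just above contact.

Call:
carry_out([
  [[-0.005,0.02,0],0,1],
  [[-0.01,0.05,0],0,1],
  [[-0.018,0.08,0],0,1],
  [[-0.024,0.11,0],0,1],
  [[-0.028,0.135,0],-0.07,1],
  [[-0.029,0.144,0],-0.07,1],
  [[-0.029,0.144,0.015],-0.07,1],
  [[-0.029,0.144,0.03],-0.07,1],
  [[-0.029,0.144,0.036],-0.07,1],
  [[-0.029,0.144,0.036],-0.07,1],
])

```text
time: 9.72
tool_pos: [0.5859, 0.2238, 0.3301]
ee_rot: [-3.141, -0.001, -3.061]
wrist_force: [0.1, -0.3, -4.5]
width: 0.0138
finger_force: 30.0
```

Run:
```python
from h import *
o=robot.get_obs(); print(o['tool_pos'],o['ee_rot'],o['wrist_force'],o['joint_positions'])
s=snap('side'); im=s['image'][:,:,::-1][60:230,180:340]
cv2.imwrite('pics/s5.png',cv2.resize(im,None,fx=3.5,fy=3.5,interpolation=cv2.INTER_CUBIC))
```

```text
[0.58585844 0.22384975 0.33013528] [-3.14129675e+00 -8.18467625e-04 -3.06063570e+00] [ 0.12761621 -0.30664835 -4.45379709] [ 2.74675225e-01  2.80570490e-01  9.00530907e-01 -1.43626684e-04
  1.96135138e+00 -1.37713280e+00]
```

View pics/s5.png

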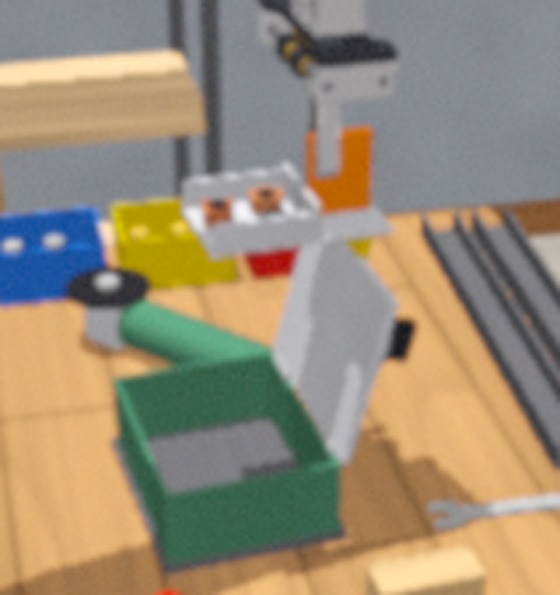

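The crop shows the tail just above the lid's top edge (325,225), the loading half over the open box and the nuts in place. Starting the tipping arc about the tab, first to about 20°.

Call:
carry_out([
  [[0,0,0.005],0,1],
  [[0.005,0,0.01],0,1],
  [[0.01,0,0.014],0,1],
  [[0.014,0,0.019],0,1],
  [[0.018,0,0.024],0,1],
  [[0.018,0,0.024],0,1],
])

```text
time: 10.52
tool_pos: [0.5661, 0.2226, 0.3069]
ee_rot: [-3.141, -0.003, -3.059]
wrist_force: [-5.1, -1.9, 4.6]
width: 0.014
finger_force: 30.0
```

Run:
```python
from h import *
o=robot.get_obs(); print(o['tool_pos'],o['ee_rot'],o['wrist_force'],o['wrist_torque'])
s=snap('side'); im=s['image'][:,:,::-1][60:230,180:340]
cv2.imwrite('pics/s6.png',cv2.resize(im,None,fx=3.5,fy=3.5,interpolation=cv2.INTER_CUBIC))
```

```text
[0.56614853 0.22257486 0.30694756] [-3.14135822e+00 -2.57842641e-03 -3.05914005e+00] [-5.09034129 -1.88823171  4.59172075] [-0.06399831  0.42459952 -0.06382406]
```

View pics/s6.png

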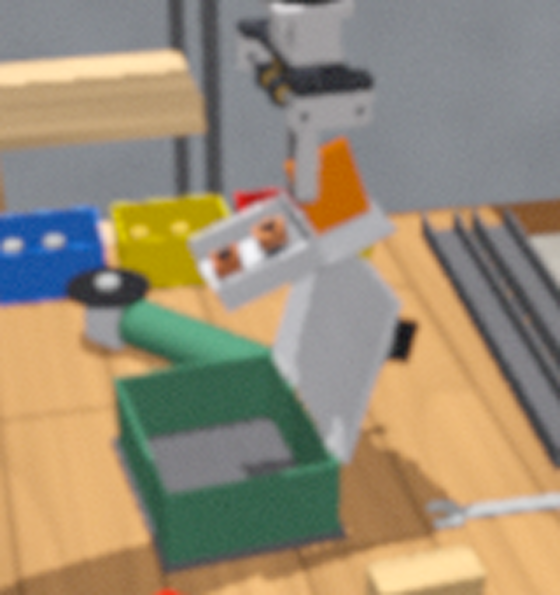

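Pivoting works: the tray is about 20° front-down, the nuts are still in it and the lid is unmoved. On to about 60°.

Call:
carry_out([
  [[0.003,0,0.005],0,1],
  [[0.006,0,0.011],0,1],
  [[0.009,0,0.017],0,1],
  [[0.011,0,0.023],0,1],
  [[0.012,0,0.029],0,1],
  [[0.013,0,0.036],0,1],
  [[0.013,0,0.042],0,1],
  [[0.013,0,0.048],0,1],
  [[0.013,0,0.048],0,1],
  [[0.013,0,0.048],0,1],
])

```text
time: 11.82
tool_pos: [0.5527, 0.2215, 0.2588]
ee_rot: [-3.141, -0.005, -3.059]
wrist_force: [-8.1, -1.8, 6.4]
width: 0.0138
finger_force: 30.0
```

```bash
cat >> h.py <<'E'
def look(names=('scene','side')):
    for n in names:
        s=snap(n); W=cloud(s); hsv=cv2.cvtColor(s['image'],cv2.COLOR_RGB2HSV).astype(int)
        tub=(abs(W[...,0]-.488)<.078)&(abs(W[...,1]-.217)<.1)
        m=tub&(W[...,2]>.012)&(W[...,2]<.06)&((hsv[...,0]<45)|(hsv[...,0]>100)|(hsv[...,1]<60))
        k,l,stt,c=cv2.connectedComponentsWithStats(m.astype(np.uint8))
        for i in range(1,k):
            if stt[i,4]>12: print(n,'nut?',stt[i,4],np.median(W[l==i],0).round(3),np.median(s['image'][l==i],0),c[i].round())
        f=(hsv[...,0]<20)&(hsv[...,1]>180)&(hsv[...,2]>100)&(np.linalg.norm(W-robot.get_obs()['tool_pos'],axis=2)<.1)
        P=W[f]
        if len(P)>8: q=P-P.mean(0); print(n,'fin',len(P),P.mean(0).round(3),P.min(0).round(3),P.max(0).round(3))
E
python3 - <<'E'
from h import *
look()
o=robot.get_obs(); print(o['tool_pos'],o['wrist_force'],o['wrist_torque'])
E
```

```text
scene nut? 13 [0.426 0.17  0.019] [89. 91. 97.] [334. 199.]
scene fin 158 [0.598 0.222 0.31 ] [0.55  0.214 0.285] [0.631 0.23  0.334]
side nut? 51 [0.513 0.251 0.018] [172. 112.  75.] [248. 188.]
side nut? 25 [0.458 0.205 0.019] [177. 133. 106.] [235. 197.]
side fin 212 [0.59  0.216 0.283] [0.535 0.208 0.249] [0.622 0.226 0.313]
[0.55263808 0.22148037 0.25880072] [-8.72765207 -1.87566587  6.26732752] [-0.12390569  0.87217112 -0.03570954]
```

Both rust-coloured nuts are in the box, and the grey one shows near the front wall. I'll lift clear, then check all three.

Call:
carry_out([
  [[0.002,0,-0.02],0,1],
  [[0.005,0,-0.05],0,1],
  [[0.01,0,-0.08],0,1],
  [[0.015,0,-0.1],0,1],
  [[0.03,-0.04,-0.1],0,1],
  [[0.05,-0.09,-0.1],0,1],
  [[0.07,-0.14,-0.1],0,1],
  [[0.09,-0.19,-0.1],0,1],
  [[0.1,-0.23,-0.1],0,1],
  [[0.1,-0.24,-0.1],0,1],
])

```text
time: 13.18
tool_pos: [0.4743, -0.0275, 0.3566]
ee_rot: [3.141, -0.004, -3.063]
wrist_force: [-0.6, 0.6, -2.0]
width: 0.0138
finger_force: 30.0
```

Run:
```python
from h import *
look()
o=robot.get_obs(); print(o['tool_pos'],o['ee_rot'],o['wrist_force'],o['wrist_torque'],o['joint_positions'])
```

```text
scene nut? 13 [0.428 0.169 0.019] [140. 140. 147.] [334. 200.]
scene fin 159 [ 0.519 -0.027  0.408] [ 0.484 -0.034  0.378] [ 0.552 -0.02   0.432]
side nut? 50 [0.513 0.253 0.018] [175.  113.5  76.5] [248. 188.]
side nut? 25 [0.457 0.201 0.02 ] [180. 138. 109.] [235. 197.]
side fin 351 [ 0.511 -0.033  0.381] [ 0.458 -0.041  0.343] [ 0.546 -0.025  0.413]
[ 0.47502379 -0.02619977  0.35681103] [ 3.14020728e+00 -2.92897023e-03 -3.06113410e+00] [-0.18804173  0.79037789 -2.82271545] [0.11137167 0.01617348 0.06670725] [-1.74798468e-01 -5.59938905e-02  1.21743808e+00  6.55974073e-04
  1.98333225e+00 -1.82578927e+00]
```

The tool carries only the empty tray's 2.8 N, and three nuts show in the box. Next I'll go over the mat and lower until the lip is just above it.

Call:
carry_out([
  [[0.01,-0.04,0],0,1],
  [[0.02,-0.09,0],0,1],
  [[0.03,-0.135,0.02],0,1],
  [[0.034,-0.161,0.06],0,1],
  [[0.034,-0.161,0.1],0,1],
  [[0.034,-0.161,0.14],0,1],
  [[0.034,-0.161,0.18],0,1],
  [[0.034,-0.161,0.205],0,1],
  [[0.034,-0.161,0.22],0,1],
  [[0.034,-0.161,0.22],0,1],
])

```text
time: 14.52
tool_pos: [0.4541, -0.1878, 0.1371]
ee_rot: [3.14, -0.002, -3.058]
wrist_force: [-0.1, -0.1, -2.4]
width: 0.0138
finger_force: 30.0
```

Run:
```python
from h import *
o=robot.get_obs(); print(o['tool_pos'],o['wrist_force'],o['joint_positions'][5])
s=snap('side'); W=cloud(s); hsv=cv2.cvtColor(s['image'],cv2.COLOR_RGB2HSV).astype(int)
d=W-o['tool_pos']
m=(hsv[...,1]<70)&(hsv[...,2]>110)&(abs(d[...,0])<.15)&(abs(d[...,1])<.08)&(W[...,2]<o['tool_pos'][2]+.03)&(W[...,2]>.01)
P=W[m]; print(len(P),P.min(0),P.max(0)); c=np.polyfit(P[:,0],P[:,2],1); print('slope deg',np.degrees(np.arctan(c[0])))
f=(hsv[...,0]<20)&(hsv[...,1]>180)&(hsv[...,2]>100)&(np.linalg.norm(d,axis=2)<.1)
Q=W[f]; print(cv2.minAreaRect((Q[:,[0,2]]*1000).astype(np.float32)))
```

```text
[ 0.45411513 -0.18778184  0.13712958] [-0.1130025  -0.08337005 -2.35228924] -2.161998168678767
1289 [ 0.41743095 -0.24424371  0.02763931] [ 0.53854205 -0.1387468   0.1670845 ]
slope deg 47.49668468444507
((481.40203857421875, 147.6669921875), (87.71827697753906, 46.27495574951172), 3.272991418838501)
```

Call:
carry_out([
  [[0,0,0.015],0,1],
  [[0,0,0.024],0,1],
  [[-0.012,0,0.026],0,1],
  [[-0.023,0,0.028],0,1],
  [[-0.034,0,0.031],0,1],
  [[-0.045,0,0.035],0,1],
  [[-0.055,0,0.039],0,1],
  [[-0.065,0,0.045],0,1],
])

```text
time: 15.58
tool_pos: [0.5235, -0.1836, 0.0988]
ee_rot: [-3.139, 0.009, -3.059]
wrist_force: [1.8, 2.7, 15.1]
width: 0.0139
finger_force: 30.0
```

```bash
cat >> h.py <<'E'
def tr():
    o=robot.get_obs(); print(o['tool_pos'].round(4),o['wrist_force'].round(1),o['wrist_torque'].round(2))
    s=snap('side'); W=cloud(s); hsv=cv2.cvtColor(s['image'],cv2.COLOR_RGB2HSV).astype(int)
    d=W-o['tool_pos']
    m=(hsv[...,1]<70)&(hsv[...,2]>110)&(abs(d[...,0])<.17)&(abs(d[...,1])<.08)&(W[...,2]<o['tool_pos'][2]+.03)&(W[...,2]>.01)
    P=W[m]; print('low',P[P[:,0]<P[:,0].min()+.008].mean(0).round(3),'tail',P[P[:,0]>P[:,0].max()-.008].mean(0).round(3),P.min(0).round(3),P.max(0).round(3))
E
python3 -c "
from h import *
tr()"
```

```text
[ 0.5235 -0.1836  0.0988] [ 1.8  2.7 15.1] [ 1.04  0.24 -0.12]
low [ 0.458 -0.143  0.024] tail [ 0.6   -0.209  0.115] [ 0.454 -0.243  0.01 ] [ 0.605 -0.134  0.128]
```

Call:
carry_out([
  [[-0.01,0,0.007],0,1],
  [[-0.018,0,0.014],0,1],
  [[-0.026,0,0.022],0,1],
  [[-0.034,0,0.031],0,1],
  [[-0.041,0,0.04],0,1],
  [[-0.046,0,0.046],0,1],
  [[-0.048,0,0.048],0,1],
  [[-0.048,0,0.048],0,1],
])

```text
time: 16.62
tool_pos: [0.5734, -0.1801, 0.0508]
ee_rot: [-3.138, 0.014, -3.059]
wrist_force: [5.9, 1.0, 9.4]
width: 0.0136
finger_force: 39.0
```

```bash
python3 -c "
from h import *
tr()"
```

```text
[ 0.5734 -0.1801  0.0508] [5.9 1.  9.4] [ 0.56 -0.41 -0.07]
low [ 0.473 -0.149  0.023] tail [ 0.642 -0.203  0.025] [ 0.468 -0.242  0.01 ] [ 0.646 -0.132  0.081]
```

Nearly flat and near the mat's centre. I'll press slightly, let go and rise.

Call:
carry_out([
  [[0,0,0.003],0,1],
  [[0,0,0.005],0,1],
  [[0,0,0.003],0,-0.2],
  [[0,0,0.0],0,-0.2],
  [[0,0,0.0],0,-0.2],
  [[0,0,0.0],0,-0.2],
  [[0,0,0.0],0,-0.2],
  [[0,0,0.0],0,-0.2],
  [[0,0,-0.03],0,-0.2],
  [[0,0,-0.08],0,-0.2],
])

```text
time: 17.92
tool_pos: [0.5653, -0.179, 0.1237]
ee_rot: [3.139, -0.005, -3.06]
wrist_force: [0.2, -0.8, 0.4]
width: 0.0567
finger_force: 0.0
```

Call:
carry_out([
  [[0,0,-0.05],0,-0.2],
  [[0,0,-0.1],0,-0.2],
  [[0,0,-0.15],0,-0.2],
  [[0,0,-0.15],0,-0.2],
])

```text
time: 18.42
tool_pos: [0.5687, -0.1804, 0.2818]
ee_rot: [-3.136, 0.01, -3.06]
wrist_force: [-0.0, -0.3, -0.6]
width: 0.0561
finger_force: 0.0
```

Run:
```python
from h import *
s=snap('wrist','w10.png'); W=cloud(s); hsv=cv2.cvtColor(s['image'],cv2.COLOR_RGB2HSV).astype(int)
r=(abs(W[...,0]-.54)<.15)&(abs(W[...,1]+.19)<.13)
f=r&(hsv[...,0]<20)&(hsv[...,1]>170)&(W[...,2]>.06)
print('fin',cv2.minAreaRect((W[f][:,:2]*1000).astype(np.float32)),np.median(W[f],0),np.percentile(W[f][:,2],[2,98]))
m=r&(hsv[...,1]<50)&(hsv[...,2]>120)&(W[...,2]<.02); P=W[m]; print(len(P),P.min(0).round(3),P.max(0).round(3),np.linalg.lstsq(np.c_[P[:,:2],np.ones(len(P))],P[:,2],rcond=None)[0])
k=(hsv[...,2]<45)&(W[...,2]<.02); 
s=snap('scene'); W=cloud(s); hsv=cv2.cvtColor(s['image'],cv2.COLOR_RGB2HSV).astype(int)
m=(hsv[...,0]>20)&(hsv[...,0]<35)&(hsv[...,1]>140)&(W[...,2]>.24)&(W[...,2]<.3)&(W[...,1]>.15)
print('tab',np.percentile(W[m],[3,50,97],axis=0).round(3).tolist())
look()
o=robot.get_obs(); print(o['tool_pos'],o['ee_rot'],o['joint_positions'])
```

```text
fin ((596.9893798828125, -170.1290283203125), (21.15313148498535, 72.65870666503906), 74.84632873535156) [ 0.61587432 -0.17558166  0.08354849] [0.08172381 0.08511568]
8606 [ 0.469 -0.238 -0.   ] [ 0.642 -0.124  0.018] [-0.00148031  0.00073255  0.00678621]
tab [[0.631, 0.208, 0.25], [0.636, 0.226, 0.272], [0.641, 0.248, 0.281]]
side nut? 48 [0.513 0.253 0.018] [181. 118.  83.] [248. 188.]
side nut? 25 [0.457 0.203 0.019] [185. 144. 116.] [235. 197.]
[ 0.56629702 -0.17942339  0.27321461] [ 3.13981634 -0.00330023 -3.05962297] [-4.02275873e-01  1.87507313e-01  1.12536429e+00  3.69573466e-05
  1.83246879e+00 -2.05502945e+00]
```

The tray stands flat at about (0.555, -0.181), 25 mm from the mat's centre. Now I'll go over the box with the fingers shut and check the nuts from above on the way.

Call:
carry_out([
  [[0,0,-0.04],0,1],
  [[-0.005,0.03,-0.08],0,1],
  [[-0.014,0.085,-0.1],0,1],
  [[-0.023,0.14,-0.1],0,1],
  [[-0.032,0.195,-0.1],0,1],
  [[-0.04,0.25,-0.1],0,1],
  [[-0.05,0.305,-0.1],0,1],
  [[-0.06,0.36,-0.1],0,1],
  [[-0.063,0.396,-0.1],0,1],
  [[-0.063,0.396,-0.1],0,1],
])

```text
time: 19.88
tool_pos: [0.5968, 0.2227, 0.3721]
ee_rot: [-3.141, -0.005, -3.055]
wrist_force: [-0.4, -0.1, 0.1]
width: 0.0005
finger_force: 0.0
```

Run:
```python
from h import *
look(('wrist',))
s=snap('wrist','w11.png')
o=robot.get_obs(); print(o['tool_pos'],o['ee_rot'],o['joint_positions'],o['width'])
```

```text
wrist nut? 490 [0.436 0.173 0.02 ] [73. 75. 77.] [252.  36.]
wrist nut? 470 [0.456 0.205 0.02 ] [149.5 104.   78.5] [274.  56.]
wrist nut? 426 [0.511 0.26  0.02 ] [121.5  76.   56. ] [311. 102.]
wrist nut? 250 [0.542 0.12  0.039] [43. 42. 33.] [207. 116.]
wrist nut? 212 [0.563 0.266 0.039] [45. 54. 48.] [313. 141.]
[0.59715684 0.21990341 0.37355408] [-3.14032007 -0.00329637 -3.05932372] [ 2.64141820e-01  3.33501605e-01  7.45332471e-01 -7.44940372e-04
  2.06623064e+00 -1.38927855e+00] 0.0003535858499745174
```

View pics/w11.png

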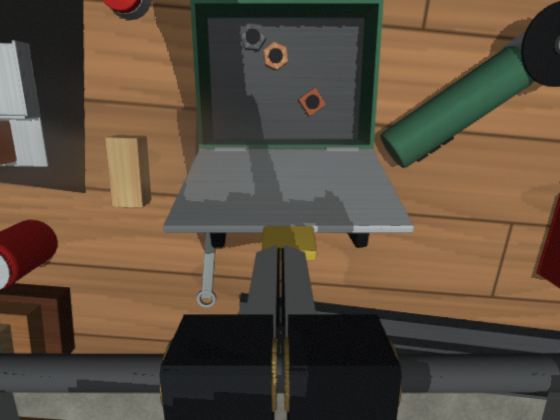

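All three nuts lie in the box at (252,36), (274,56) and (311,102) in the image. Next I'll go behind the tab and down.

Call:
carry_out([
  [[-0.04,0.002,0],0,1],
  [[-0.085,0.004,0],0,1],
  [[-0.085,0.004,0],0,1],
  [[-0.085,0.004,0.04],0,1],
  [[-0.085,0.004,0.08],0,1],
  [[-0.085,0.004,0.115],0,1],
  [[-0.085,0.004,0.115],0,1],
])

```text
time: 20.85
tool_pos: [0.6792, 0.2292, 0.2571]
ee_rot: [-3.14, -0.008, -3.061]
wrist_force: [0.3, -1.1, -0.6]
width: 0.0005
finger_force: 0.0
```

Call:
carry_out([
  [[0.025,0,0],0,1],
  [[0.045,0,0],0,1],
  [[0.065,0,0],0,1],
  [[0.085,0,0],0,1],
  [[0.105,0,0],0,1],
  [[0.125,0,0],0,1],
  [[0.145,0,0],0,1],
  [[0.165,0,0],0,1],
  [[0.185,0,0],0,1],
  [[0.205,0,0],0,1],
])

```text
time: 22.1
tool_pos: [0.4773, 0.2138, 0.2643]
ee_rot: [3.14, 0.006, -3.061]
wrist_force: [-0.2, 0.7, -0.5]
width: 0.0005
finger_force: 0.0
```

Call:
carry_out([
  [[0.015,0,0],0,1],
  [[0.02,0,0],0,1],
  [[0.02,0,-0.02],0,1],
  [[0.02,0,-0.04],0,1],
  [[0.02,0,-0.06],0,-0.3],
  [[0.02,0,-0.06],0,-0.3],
  [[0.02,0,-0.06],0,-0.3],
  [[0.02,0,-0.06],0,-0.3],
  [[0.02,0,-0.06],0,-0.3],
  [[0.02,0,-0.06],0,-0.3],
])

```text
time: 23.35
tool_pos: [0.4573, 0.2126, 0.3201]
ee_rot: [-3.141, -0.001, -3.06]
wrist_force: [-0.2, 0.4, -0.3]
width: 0.0572
finger_force: 0.0
```

```bash
cat >> h.py <<'E'
def knobs():
    o=robot.get_obs(); print(o['time'],o['tool_pos'].round(4),o['ee_rot'].round(3),o['wrist_force'].round(1),o['joint_positions'].round(2))
    for n in ('scene','side','wrist'):
        s=snap(n); W=cloud(s); hsv=cv2.cvtColor(s['image'],cv2.COLOR_RGB2HSV).astype(int)
        r=(abs(W[...,0]-.475)<.11)&(abs(W[...,1]-.217)<.12)
        l=r&(hsv[...,1]<50)&(W[...,2]>.08)&(W[...,2]<.11)&(hsv[...,2]>90)
        if l.sum()>50: P=W[l]; print(n,'lid z',np.percentile(P[:,2],[2,50,98]).round(4))
        for nm,cy in (('R',.145),('L',.289)):
            k=r&(W[...,2]>.122)&(W[...,2]<.145)&(hsv[...,2]<70)&(abs(W[...,1]-cy)<.04)
            P=W[k]
            if len(P)>15: 
                P=P[P[:,2]>np.percentile(P[:,2],98)-.006]
                print(n,nm,len(P),P.mean(0).round(4),cv2.minAreaRect((P[:,:2]*1000).astype(np.float32)))
E
python3 -c "
from h import *
knobs()"
```

```text
23.35 [0.4573 0.2126 0.3201] [-3.141e+00 -1.000e-03 -3.060e+00] [-0.2  0.4 -0.3] [ 0.32 -0.01  1.24 -0.    1.91 -1.33]
scene lid z [0.0857 0.0913 0.0989]
scene R 38 [0.4742 0.1413 0.1351] ((471.38372802734375, 141.28158569335938), (41.99990463256836, 11.90130615234375), 5.1015520095825195)
scene L 16 [0.4647 0.2845 0.1377] ((461.21795654296875, 285.4774475097656), (11.635161399841309, 28.073678970336914), 75.74638366699219)
side lid z [0.0825 0.0911 0.0992]
side R 15 [0.4694 0.1364 0.1318] ((468.4322814941406, 136.7693328857422), (26.497901916503906, 9.147928237915039), 5.758823871612549)
side L 11 [0.4566 0.2783 0.1316] ((453.5049743652344, 280.062255859375), (7.075512886047363, 27.86197280883789), 84.58265686035156)
wrist lid z [0.0906 0.0924 0.0991]
wrist R 495 [0.4631 0.1469 0.1357] ((462.3706970214844, 146.44752502441406), (41.34651565551758, 14.202509880065918), 1.4329360723495483)
wrist L 495 [0.4511 0.2888 0.1358] ((450.6338806152344, 289.62841796875), (14.234685897827148, 42.1658821105957), 83.23200225830078)
```

The lid is shut (top face at about 0.0925 all over). The right knob is at (0.4625, 0.146) with its bar at 1.4°, and the left at (0.451, 0.289) with its bar at -6.8°. The box's yaw is 4.8°, so turns of about 71° and 63° should reach the stops. Right knob first.

Call:
carry_out([
  [[0,-0.03,0.02],0.1,-0.3],
  [[0,-0.067,0.06],0.33,-0.3],
  [[0,-0.067,0.1],0.33,-0.3],
  [[0,-0.067,0.14],0.33,-0.3],
  [[0,-0.067,0.17],0.33,-0.3],
  [[0,-0.067,0.19],0.33,-0.3],
  [[0,-0.067,0.205],0.33,-0.3],
  [[0,-0.067,0.206],0.33,-0.3],
  [[0,-0.067,0.206],0.33,-0.3],
])

```text
time: 24.62
tool_pos: [0.4635, 0.146, 0.1154]
ee_rot: [3.141, 0.002, -3.117]
wrist_force: [0.0, 0.1, -0.3]
width: 0.0612
finger_force: 0.0
```

Call:
carry_out([
  [[0,0,0],0,1],
  [[0,0,0],0,1],
  [[0,0,0],0,1],
  [[0,0,0],0,1],
  [[0,0,0],0,1],
  [[0,0,0],0,1],
  [[0,0,0],0,1],
  [[0,0,0],0,1],
])

```text
time: 25.62
tool_pos: [0.463, 0.1444, 0.1145]
ee_rot: [-3.139, -0.0, -3.118]
wrist_force: [0.3, -6.1, 1.4]
width: 0.0135
finger_force: 30.0
```

Call:
carry_out([
  [[0,-0.002,0],0.8,1],
  [[0,-0.002,0],1.7,1],
  [[0,-0.002,0],2.6,1],
  [[0,-0.002,0],3.5,1],
  [[0,-0.002,0],4.4,1],
  [[0,-0.002,0],5.3,1],
  [[0,-0.002,0],6.2,1],
  [[0,-0.002,0],7.0,1],
  [[0,-0.002,0],7.5,1],
  [[0,-0.002,0],7.5,1],
])

```text
time: 26.88
tool_pos: [0.4633, 0.1448, 0.1145]
ee_rot: [3.14, -0.001, 1.86]
wrist_force: [0.7, 1.0, -0.6]
width: 0.0141
finger_force: 31.2
```

```bash
python3 -c "
from h import *
o=robot.get_obs();print(o['wrist_torque'],o['ee_rot'],o['wrist_force'])"
```

```text
[ 0.17457982 -0.2468976   0.68970005] [ 3.14016366e+00 -1.33891953e-03  1.85990381e+00] [ 0.74623958  0.9922775  -0.58506338]
```

The torque of 0.69 N m against the turn shows it's at the stop. Release and rise, then the left knob.

Call:
carry_out([
  [[0,0,0],7.3,-0.3],
  [[0,0,0],0,-0.3],
])

```text
time: 27.12
tool_pos: [0.4628, 0.1443, 0.1145]
ee_rot: [-3.142, -0.001, 1.861]
wrist_force: [0.6, -0.2, 0.4]
width: 0.031
finger_force: 0.0
```

Row 1 wrongly carried over the old turn value. It only pressed briefly against the stop and came back. The fingers are open now, so I'll rise and check.

Call:
carry_out([
  [[0,0,0],0,-0.3],
  [[0,0,0],0,-0.3],
  [[0,0,0],0,-0.3],
  [[0,0,-0.03],0,-0.3],
  [[0,0,-0.08],0,-0.3],
  [[0,0,-0.13],0,-0.3],
  [[0,0,-0.15],0,-0.3],
  [[0,0,-0.15],0,-0.3],
])

```text
time: 28.12
tool_pos: [0.4639, 0.1441, 0.2666]
ee_rot: [3.137, 0.0, 1.856]
wrist_force: [-0.6, 0.8, -0.1]
width: 0.0609
finger_force: 0.0
```

```bash
python3 -c "
from h import *
knobs()"
```

```text
28.125 [0.4639 0.1441 0.2666] [3.137 0.    1.856] [-0.6  0.8 -0.1] [ 0.18 -0.06  1.4   0.    1.8  -0.1 ]
scene lid z [0.086  0.0913 0.0994]
scene R 39 [0.4711 0.1386 0.1348] ((471.0701599121094, 140.76651000976562), (14.926499366760254, 37.92287063598633), 13.66627025604248)
scene L 28 [0.461  0.2843 0.1353] ((458.7605895996094, 284.6417236328125), (11.52261734008789, 38.706336975097656), 82.7196044921875)
side lid z [0.0828 0.0911 0.0993]
side R 12 [0.4641 0.127  0.1328] ((463.65179443359375, 127.8337631225586), (6.028875350952148, 23.293012619018555), 22.63387680053711)
side L 11 [0.4561 0.279  0.1316] ((450.56036376953125, 281.1717529296875), (6.739418029785156, 34.678707122802734), 78.1135482788086)
wrist lid z [0.0907 0.0925 0.099 ]
wrist R 670 [0.4636 0.146  0.1359] ((463.3241882324219, 146.4656982421875), (13.966257095336914, 41.707237243652344), 20.29591178894043)
wrist L 995 [0.4522 0.2884 0.136 ] ((451.2441101074219, 289.28509521484375), (14.453710556030273, 41.63243103027344), 83.72406005859375)
```

The right knob's bar is now at -69.7°, which is 1.30 rad, the stop. To the left knob.

Call:
carry_out([
  [[0.03,0.006,0],-0.9,-0.3],
  [[0.06,0.012,0],-1.9,-0.3],
  [[0.09,0.018,0],-2.9,-0.3],
  [[0.12,0.024,0],-3.9,-0.3],
  [[0.141,0.028,0],-4.9,-0.3],
  [[0.141,0.028,0.02],-5.9,-0.3],
  [[0.141,0.028,0.06],-6.7,-0.3],
  [[0.141,0.028,0.1],-6.7,-0.3],
  [[0.141,0.028,0.13],-6.7,-0.3],
  [[0.141,0.028,0.13],-6.7,-0.3],
])

```text
time: 29.52
tool_pos: [0.4471, 0.2856, 0.1296]
ee_rot: [-3.136, -0.008, 3.026]
wrist_force: [0.1, 0.0, 0.7]
width: 0.0611
finger_force: 0.0
```

Call:
carry_out([
  [[0,0,0.015],0,-0.3],
  [[0,0,0.021],0,-0.3],
  [[0,0,0.021],0,1],
  [[0,0,0.021],0,1],
  [[0,0,0.021],0,1],
  [[0,0,0.021],0,1],
  [[0,0,0.021],0,1],
  [[0,0,0.021],0,1],
  [[0,0,0.021],0,1],
  [[0,0,0.021],0,1],
])

```text
time: 30.78
tool_pos: [0.4502, 0.2878, 0.1137]
ee_rot: [3.14, 0.0, 3.027]
wrist_force: [-0.3, 3.9, -0.9]
width: 0.0137
finger_force: 30.0
```

Call:
carry_out([
  [[0,0.001,0],0.8,1],
  [[0,0.001,0],1.7,1],
  [[0,0.001,0],2.6,1],
  [[0,0.001,0],3.5,1],
  [[0,0.001,0],4.4,1],
  [[0,0.001,0],5.3,1],
  [[0,0.001,0],6.1,1],
  [[0,0.001,0],6.7,1],
  [[0,0.001,0],6.7,1],
  [[0,0.001,0],6.7,1],
])

```text
time: 32.02
tool_pos: [0.451, 0.2888, 0.1137]
ee_rot: [3.139, -0.001, 1.859]
wrist_force: [2.3, 4.6, -1.5]
width: 0.014
finger_force: 31.1
```

Call:
carry_out([
  [[0,0,0],0,-0.3],
  [[0,0,0],0,-0.3],
  [[0,0,0],0,-0.3],
  [[0,0,0],0,-0.3],
  [[0,0,0],0,-0.3],
  [[0,0,-0.03],0,-0.3],
  [[0,0,-0.08],0,-0.3],
  [[0,0,-0.13],0,-0.3],
  [[0,0,-0.15],0,-0.3],
  [[0,0,-0.15],0,-0.3],
])

```text
time: 33.28
tool_pos: [0.451, 0.2884, 0.2658]
ee_rot: [3.137, -0.001, 1.857]
wrist_force: [0.5, 0.3, -0.2]
width: 0.0613
finger_force: 0.0
```

```bash
python3 -c "
from h import *
knobs()"
```

```text
33.275 [0.451  0.2884 0.2658] [ 3.137e+00 -1.000e-03  1.857e+00] [ 0.5  0.3 -0.2] [ 0.46  0.05  1.29 -0.    1.79  0.18]
scene lid z [0.086  0.0913 0.0993]
scene R 33 [0.4715 0.1399 0.1361] ((469.63232421875, 142.05909729003906), (13.197694778442383, 38.44068908691406), 16.14067840576172)
scene L 32 [0.4594 0.2828 0.1346] ((460.0030517578125, 284.62969970703125), (35.750587463378906, 13.78304672241211), 89.90544891357422)
side lid z [0.0827 0.0911 0.0996]
side R 13 [0.4621 0.132  0.1342] ((461.87420654296875, 132.57669067382812), (7.248838424682617, 19.671232223510742), 25.531030654907227)
side L 13 [0.453  0.2721 0.1332] ((452.8837890625, 273.58441162109375), (9.99387264251709, 24.535167694091797), 20.74786376953125)
wrist lid z [0.0909 0.0924 0.0989]
wrist R 431 [0.4625 0.1505 0.1357] ((462.2716064453125, 149.676025390625), (14.134452819824219, 36.201255798339844), 19.81632423400879)
wrist L 662 [0.4515 0.2896 0.1359] ((451.1951599121094, 290.1214904785156), (13.968185424804688, 41.39521789550781), 20.322738647460938)
```

Both bars are at about 20° (1.30 rad, the stops), the lid is flat and the gripper is clear. Handing in.

```bash
python3 -c "
from bench import robot
print(robot.close_job())"
```

```text
the job is handed in; nothing more can be done
None
```

I've handed the job in, but the simulator gave no verdict. By my last camera checks, the three nuts are in the shut box, the empty tray stands upright about 25 mm from the mat's centre, and both knobs are at their end stops.

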